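# Change a pin-located fixture over to the next batch

## Task

The batch of short blocks is done; change the green fixture over to the long blocks. First stand the finished short block upright in the grey parts tray, then let the two nest plates change places, the blue one fully home on the fixture's two pins and the yellow one fully home on the two pins of the wooden stand (the block with the black rubber top is free for parking a plate meanwhile), and then load the long block flat into the blue plate's nest.

Things in the scene. Friction and masses are not known exactly. Their poses are not given: they have to be found in the camera images.
- short_block: finished short block, plain wood, 50 (x) x 70 (y) x 55 (z) mm, 0.13 kg; origin at the centre of its underside. At the start it stands in the nest of the yellow plate. To clear the nest's fences and the tray's walls, grip it across x with the fingertips 22 mm or more above its underside.
- long_block: long block, plain wood, 45 (x) x 120 (y) x 45 (z) mm, 0.17 kg; origin at the centre of its underside. At the start it lies alone on the table. To clear the nest's fences, grip it across x with the fingertips 14 mm or more above its underside.
- plate_yellow: yellow plastic nest plate 70 (x) x 190 (y) x 15 mm, 0.3 kg, origin at the centre of its underside; two 13 mm holes at y = +-80 mm. Grip it from above across x at the finger recesses in mid-length (52 mm long in y, 58 mm wide in x). On top aluminium fences, tops flared about 5 mm, 14 mm high, form a centred nest for the short block (2.5 mm play a side). Starts on the fixture.
- plate_blue: blue plastic nest plate, the same board, size, holes, finger recesses and origin as the yellow one; its fences (as tall, as flared) form a centred nest for the long block, long side along y, 2.5 mm play a side; the block rests on the plate, 15 mm above its origin. Starts on the stand, nest empty.
- fixture: green cast fixture base fixed to the table, foot 100 (x) x 204 (y) x 10 mm, origin at the centre of its underside. A plate that is home lies on its rib, 26 mm above this origin, centred, its y along this y, either way round. Two 10 mm steel pins at y = +-80 mm, tips 54 mm above the origin; their last 9 mm taper and lead in about 4 mm of error.
- stand: plywood storage stand fixed to the table, foot 100 (x) x 204 (y) x 12 mm with a narrow rib 40 mm wide; origin at the centre of its underside; rib height (26 mm) and pins exactly as on the fixture.
- park: parking block fixed to the table, empty: plywood with a black ribbed rubber top, 90 (x) x 204 (y) x 26 (z) mm, no pins; origin at the centre of its underside. A plate can lie flat on it meanwhile, its underside 26 mm above this origin.
- tray: grey open parts tray fixed to the table, 130 (x) x 120 (y) x 24 (z) mm outside, walls and floor 4 mm, empty; origin at the centre of its underside.

How it is judged:
By the outcome, as a careful person would: the job done as asked, in the order asked, and still so for the second after the job is handed in, with the robot touching nothing.
It also fails if it takes over 120 s, if anything falls off the work surface, if the arm or the gripper's body presses on something with over 40 N, if the wrist force passes 120 N, or if a joint passes its speed limit or range.

## Robot

A 6-joint arm with a two-finger parallel gripper is mounted at the origin on a cart in front of the work surface, level with it; the furniture and walls round the work are solid. World frame = base frame: x ahead of the robot, y to its left, z up, the work surface at z = 0. Lengths are in m, angles in rad, forces in N, time in s.
With the tool pointing down it reaches from about 0.375 to 0.9 m from the base axis. Payload 3.1 kg.
Tool frame: the origin (TCP) lies midway between the tips of the shut fingers; the grasp point (between the pads) lies 19 mm behind it; z points along the fingers, y is the line along which they close (so a half turn about z gives the same grasp; the last joint's range is limited). The gripper opens to 85 mm and grips with 20 to 120 N. Pads are 22 mm wide; open, the fingers measure 114 mm over their backs; the gripper's body (76 mm by 85 mm) begins 54 mm behind the grasp point. The pads swing forward as they close: fully open they stand 13 mm farther back than shut.
Start: joints at [-1.308, 0.527, 1.433, -0, 1.181, -0.178], TCP at [0.267, -0.565, 0.231] pointing down, gripper open.
Joint ranges: [-3.08, 3.08], [-0.75, 2.2], [0.22, 2.44], [-1.43, 4.57], [0, 2.65], [-2.85, 2.85]. Speed limits (rad/s): [2.79, 2.79, 3.14, 3.14, 3.14, 3.14].

## Interface

Orientations are given as a unit quaternion [x, y, z, w].
In Python, from station import manip gives the robot as it stands.
- The arm moves only by the tool drive_tool, never from a script. Its argument "motion" is a list that holds one entry, the list of rows, each a list of 5 numbers: the finger opening in mm, from 0 to 85.4, then the shift along the tool's x, y, z in units of 30 mm (1.0 is 30 mm), then the turn about the tool's z in units of 8 degrees (1.0 is 8 degrees). In form: [[[fingers, x, y, z, yaw], ...]]. A call has 1 to 10 rows; each row is the pose to reach, as a shift and turn from the pose commanded when the call began, along the tool's axes at that moment; what a row does not reach only later rows make up. A row lasts 1/10 s, in which the tool goes at most 50 mm and 8.59 degrees, less where a joint would pass 70% of its speed; a pose out of reach is approached as far as the arm can. A call with a gripper value outside its range is refused whole. The fingers move at their own pace and stop on an object; "squeeze" is the grip in N (left out, the last holds). Time passes only in rows, so rows that repeat a pose let the fingers close. It gives the time, the measured TCP pose, the force, the opening and the grip force at its end, in the units of the state.
- manip.sense(): the state, without advancing time (a new reading comes with each control period).
- manip.snapshot(name): name is "side" or "top"; returns the picture (400x640x3 uint8, red, green, blue); there is no depth.
- manip.camera_model(name): a dict with "fov_y" (degrees; the focal length in pixels is half the picture's height over the tangent of half this angle, whatever the lens; pixels are square), "cx", "cy" (the principal point, pixels), "origin" and "orientation" of the camera in the world. Camera axes: x right, y up, looking along -z (the intrinsics and any distortion apply to the point x, -y, -z); pixel columns grow to the right and rows downward; lengths in m; the calibration is good to about 2 mm. A picture is of the moment at which its call begins. camera_model takes no time and is no camera call.
- manip.sign_off(): hands the job in; it is judged then, once.
The state is a dict: "t": time; "q": joint angles; "qd": joint speeds; "tau": joint torques, N m; "tcp_pos": TCP position; "tool_rot": TCP orientation; "force": force on the tool from outside, world axes, zero at the start; "ft_torque": the same for the moment, N m; "finger_gap": opening from 0.0 (shut) to 1.0 (fully open); "gripper_force": force on a finger pad.
Only numpy, scipy, OpenCV 4.12 (cv2) and the standard library are available. Lean on these libraries where they do the work, as an engineer would, in place of code of your own. Each camera call takes 0.05 s, during which the arm holds its last target. There are 200 camera calls.

## Working session

There is one attempt and no reset: what is moved stays moved. The work goes in short steps, Python scripts to look and compute and a tool call to move; the robot and the scene stay as the last step left them, time stands still between calls to the robot, and variables do not carry over. Pictures are saved under pics/ and viewed, at most 15 in all, crops included, and the job is handed in when it is done.

Besides the shell and the picture viewer there is one more tool, called after ">>>" as name(argument=value, ...), one argument or row to a line, values as JSON. drive_tool: Moves the arm, as the interface text tells. Its arguments: {"type":"object","properties":{"motion":{"type":"array","items":{"type":"array","items":{"type":"array","items":{"type":"number"}}}},"squeeze":{"type":"number"}},"required":["motion"]}

```bash
mkdir -p pics; ls; python3 - <<'E'
from station import manip
import cv2
print(manip.sense())
for n in("top","side"):
    print(manip.camera_model(n))
    cv2.imwrite(f"pics/{n}0.png",manip.snapshot(n)[:,:,::-1])
E
```

```text
pics
{'t': 0.0, 'q': array([-1.30848128e+00,  5.28495379e-01,  1.43390136e+00, -5.52493738e-08,
        1.18135864e+00, -1.78480718e-01]), 'qd': array([ 2.47294330e-04,  3.96921873e-04, -9.48652012e-05, -2.18740048e-04,
       -9.53813004e-04,  2.24813783e-03]), 'tau': array([-3.82456419e-04, -4.42351985e+01, -1.78028226e+01, -1.35532564e-04,
        8.36666557e-03,  3.28148900e-06]), 'tcp_pos': array([ 0.26651386, -0.56454833,  0.23031595]), 'tool_rot': array([ 9.75809970e-01,  2.18617780e-01, -4.53398758e-05, -1.08041102e-03]), 'force': array([ 0.04794543, -0.04122325,  0.71620899]), 'ft_torque': array([ 0.01398983, -0.03025112, -0.00620851]), 'gripper_force': 0.0, 'finger_gap': 1.000418802274695}
{'fov_y': 54.90084409817596, 'cx': 324.7262905569128, 'cy': 198.57474955023923, 'origin': array([0.42354302, 0.08547816, 0.9696197 ]), 'orientation': array([ 0.03141506, -0.04601957, -0.70086784,  0.7111115 ])}
{'fov_y': 45.34972603047683, 'cx': 318.5813895646564, 'cy': 192.53275361690368, 'origin': array([0.28354335, 1.17453101, 0.50491633]), 'orientation': array([-0.05074661,  0.5540577 ,  0.82659853, -0.08473329])}
```

View pics/top0.png

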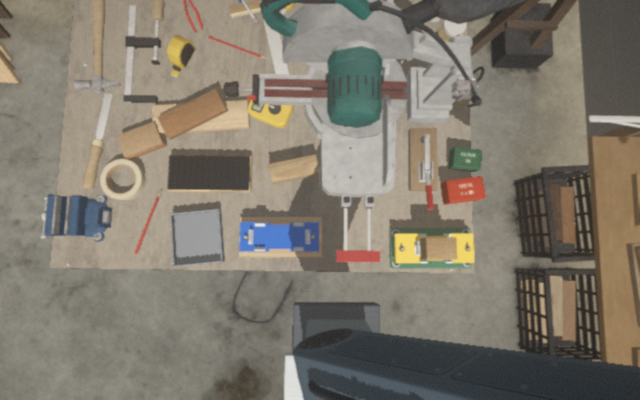

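View pics/side0.png

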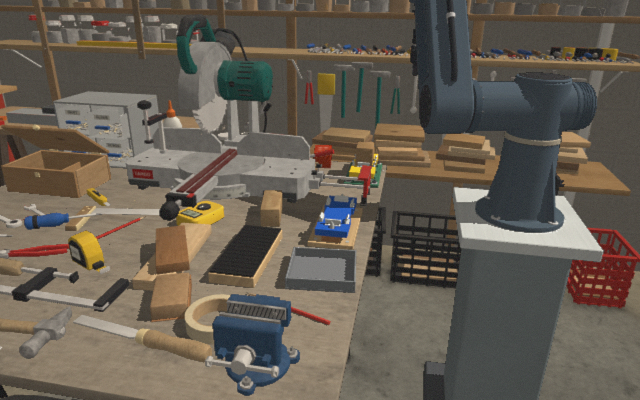

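Top view: tray at (197,235), blue plate on stand (280,237), park (208,172), likely long block (293,166), and yellow plate with short block on fixture (433,248). A red saw part stands between them at (358,255). I'll crop closer for accurate edges.

```bash
cat > h.py <<'E'
import numpy as np, cv2
from scipy.spatial.transform import Rotation as R
from station import manip
def cam(n):
    m=manip.camera_model(n); f=200/np.tan(np.radians(m["fov_y"])/2)
    return m,f,R.from_quat(m["orientation"]).as_matrix(),np.array(m["origin"])
def w2p(n,P):
    m,f,Q,o=cam(n); c=(np.atleast_2d(P)-o)@Q
    return np.c_[m["cx"]-f*c[:,0]/c[:,2], m["cy"]+f*c[:,1]/c[:,2]]
def p2w(n,p,z):
    m,f,Q,o=cam(n); p=np.atleast_2d(p).astype(float)
    d=np.c_[(p[:,0]-m["cx"])/f,-(p[:,1]-m["cy"])/f,-np.ones(len(p))]@Q.T
    return o+d*((z-o[2])/d[:,2])[:,None]
def crop(img,x0,y0,x1,y1,s,name):
    c=cv2.resize(img[y0:y1,x0:x1,::-1],None,fx=s,fy=s,interpolation=cv2.INTER_CUBIC)
    cv2.imwrite(f"pics/{name}.png",c)
def box(pose,dx,dy,z):
    x,y,a=pose; c,s=np.cos(a),np.sin(a)
    q=np.array([[1,1],[-1,1],[-1,-1],[1,-1]])*[dx/2,dy/2]
    return np.c_[q@np.array([[c,s],[-s,c]])+[x,y],np.full(4,z)]
E
python3 - <<'E'
from h import *
t=cv2.imread("pics/top0.png")[:,:,::-1]
crop(t,162,145,328,270,4.8,"c1"); crop(t,380,210,490,280,7,"c2")
for p,z in [((197,235),0.024),((280,237),.04),((208,172),.026),((293,166),.045),((433,248),.04),((358,255),.03)]: print(p,p2w("top",p,z)[0].round(3))
E
```

```text
(197, 235) [0.434 0.376 0.024]
(280, 237) [0.432 0.173 0.04 ]
(208, 172) [0.589 0.356 0.026]
(293, 166) [0.604 0.145 0.045]
(433, 248) [ 0.41  -0.196  0.04 ]
(358, 255) [ 0.391 -0.016  0.03 ]
```

View pics/c1.png

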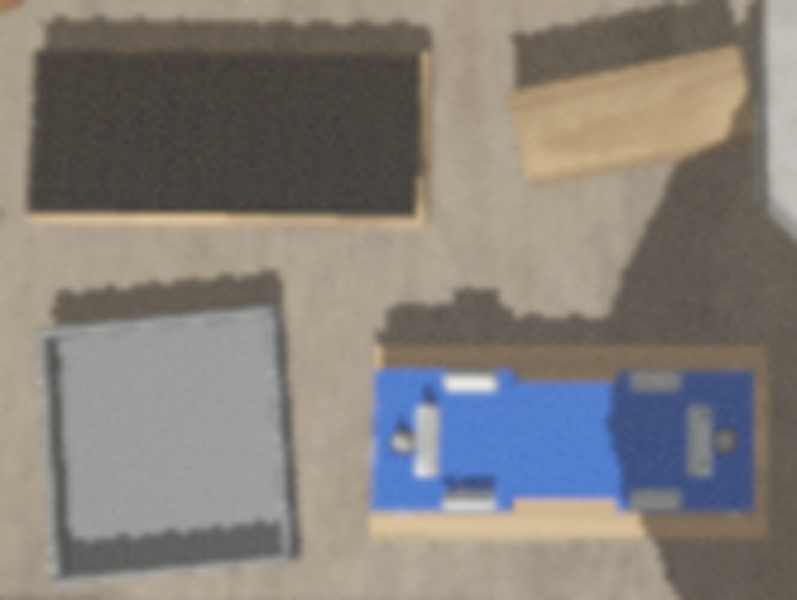

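View pics/c2.png

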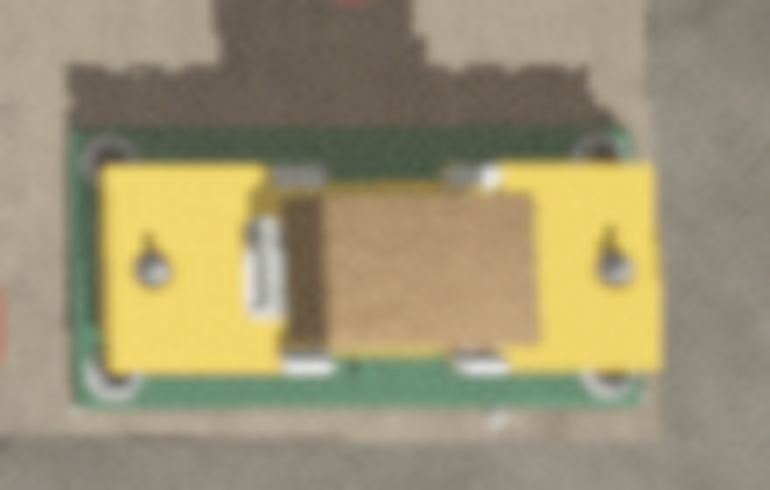

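Crop c1: park, tray, blue plate (pins at (402,440),(724,441)) and long block (top face left corners (513,90),(530,183)). Crop c2: yellow plate (pins at (152,268),(614,267)) and the short block's top (325..540, 193..347).

```bash
cat > fit.py <<'E'
from h import *
from scipy.optimize import least_squares
def up(pts,x0,y0,s): return (np.array(pts,float)+.5)/s-.5+[x0,y0]
def fit(px,dx,dy,z,n="top"):  # px order: image TL,TR,BR,BL = box corners (+x+y),(+x-y),(-x-y),(-x+y)
    def pr(p): 
        b=box(p,dx,dy,z)[[0,3,2,1]]; return w2p(n,b)
    c=p2w(n,px,z).mean(0)
    r=least_squares(lambda p:(pr(p)-px).ravel(),[c[0],c[1],0])
    return r.x, (pr(r.x)-px).round(1)
E
python3 - <<'E'
from fit import *
a=lambda p:up(p,162,145,4.8); b=lambda p:up(p,380,210,7)
for nm,px,dx,dy,z in [("blue",a([(376,370),(753,371),(752,512),(371,510)]),.07,.19,.041),
 ("yellow",b([(103,163),(652,163),(661,370),(106,372)]),.07,.19,.041),
 ("short",b([(325,193),(533,193),(540,345),(328,347)]),.05,.07,.096),
 ("park",a([(36,50),(420,52),(415,215),(29,213)]),.09,.204,.026),
 ("tray",a([(42,330),(275,307),(297,555),(55,578)]),.13,.12,.024),
 ("long",a([(513,90),(740,45),(757,138),(530,183)]),.045,.12,.045)]:
    p,e=fit(px,dx,dy,z); print(nm,p[:2].round(4),np.degrees(p[2]).round(2),e.ravel())
for f,l in((a,[(402,440),(724,441)]),(b,[(152,268),(614,267)])):
    w=p2w("top",f(l),.053); d=w[0]-w[1]; print("pins",w.mean(0).round(4),np.linalg.norm(d).round(4),np.degrees(np.arctan2(-d[0],d[1])).round(2))
q=manip.sense(); M=R.from_quat(q["tool_rot"]).as_matrix(); print(M.round(3))
E
```

```text
blue [0.4331 0.1753] 0.51 [-0.4 -0.2  0.3  0.1  0.3 -0.  -0.2  0.1]
yellow [ 0.4111 -0.1978] 0.82 [ 0.1  0.2 -0.2  0.2 -0.2 -0.1  0.3 -0.3]
short [ 0.4112 -0.1975] 0.94 [-0.5 -0.2  0.4 -0.2  0.3  0.3 -0.2  0.1]
park [0.5888 0.3543] 0.63 [-1.3 -1.1  1.4 -0.9  1.6  1.  -1.6  1. ]
tray [0.43   0.3767] 6.64 [-0.4 -0.9  0.4 -1.  -0.2  0.7  0.2  1.1]
long [0.5983 0.1429] 12.27 [-0.5  0.8  0.5  0.7  0.6 -0.9 -0.7 -0.7]
pins [0.4329 0.1742 0.053 ] 0.1582 0.6
pins [ 0.411 -0.195  0.053] 0.1579 0.86
[[ 0.904  0.427 -0.001]
 [ 0.427 -0.904  0.002]
 [ 0.    -0.002 -1.   ]]
```

```bash
cat >> h.py <<'E'
def go(x,y,z,psi=None):  # world target -> units along the tool axes now
    s=manip.sense(); M=R.from_quat(s["tool_rot"]).as_matrix(); p=s["tcp_pos"]
    cur=np.degrees(np.arctan2(M[1,0],M[0,0]))
    d=M.T@(np.array([x,y,z])-p)/.03
    print("at",p.round(4),"psi",cur.round(2),"->",d.round(2),"yaw",None if psi is None else round(-(psi-cur)/8,2))
E
python3 - <<'E'
from h import *
go(.411,-.1975,.2,90.85)
for z in(.03,.05,.07,.09,.11): print(z,p2w("top",(358,256),z)[0].round(3),p2w("side",(367,168),z)[0].round(3))
for z in(.1,.2,.3): print(z,p2w("top",(352,140),z)[0].round(3))
E
```

```text
at [ 0.2665 -0.5646  0.2304] psi 25.26 -> [ 9.58 -9.01  1.04] yaw -8.2
0.03 [ 0.388 -0.016  0.03 ] [ 0.402 -0.177  0.03 ]
0.05 [ 0.389 -0.014  0.05 ] [ 0.397 -0.12   0.05 ]
0.07 [ 0.39  -0.011  0.07 ] [ 0.392 -0.063  0.07 ]
0.09 [ 0.391 -0.009  0.09 ] [ 0.387 -0.006  0.09 ]
0.11 [ 0.391 -0.007  0.11 ] [0.382 0.051 0.11 ]
0.1 [0.657 0.007 0.1  ]
0.2 [0.63  0.016 0.2  ]
0.3 [0.603 0.025 0.3  ]
```

>>> drive_tool(
  motion=[
    [[80,1.0,-0.9,0,-0.8],[80,2.0,-1.9,0,-1.7],[80,3.0,-2.8,0,-2.6],[80,4.0,-3.8,0,-3.5],[80,5.0,-4.7,0,-4.4],[80,6.0,-5.7,0,-5.3],[80,7.1,-6.7,0.3,-6.2],[80,8.2,-7.7,0.6,-7.0],[80,9.1,-8.6,0.9,-7.7],[80,9.58,-9.01,1.0,-8.2]],
  ],
  squeeze=40,
)

```text
t: 1.1
tcp_pos: [0.4105, -0.1943, 0.2002]
tool_rot: [0.7, 0.714, 0.0, -0.002]
force: [-0.4, -0.5, -0.3]
finger_gap: 0.939
gripper_force: 0.0
```

```bash
python3 - <<'E'
from h import *
go(.411,-.1975,.066,90.85)
E
```

```text
at [ 0.4105 -0.1943  0.2002] psi 91.19 -> [-0.12  0.03  4.47] yaw 0.04
```

>>> drive_tool(
  motion=[
    [[80,-0.1,0.03,0.8,0.04],[80,-0.1,0.03,1.6,0.04],[80,-0.1,0.03,2.4,0.04],[80,-0.1,0.03,3.2,0.04],[80,-0.1,0.03,4.0,0.04],[80,-0.1,0.03,4.5,0.04],[80,-0.1,0.03,4.5,0.04]],
  ],
)

```text
t: 1.8
tcp_pos: [0.411, -0.2002, 0.0645]
tool_rot: [0.704, 0.71, -0.0, -0.002]
force: [0.3, -0.3, 0.4]
finger_gap: 0.936
gripper_force: 0.0
```

```bash
python3 - <<'E'
from h import *
go(.411,-.1975,.066,90.85)
crop(manip.snapshot("top"),340,180,490,290,5,"d1")
E
```

```text
at [ 0.411  -0.2002  0.0645] psi 90.53 -> [ 0.09 -0.   -0.05] yaw -0.04
```

View pics/d1.png

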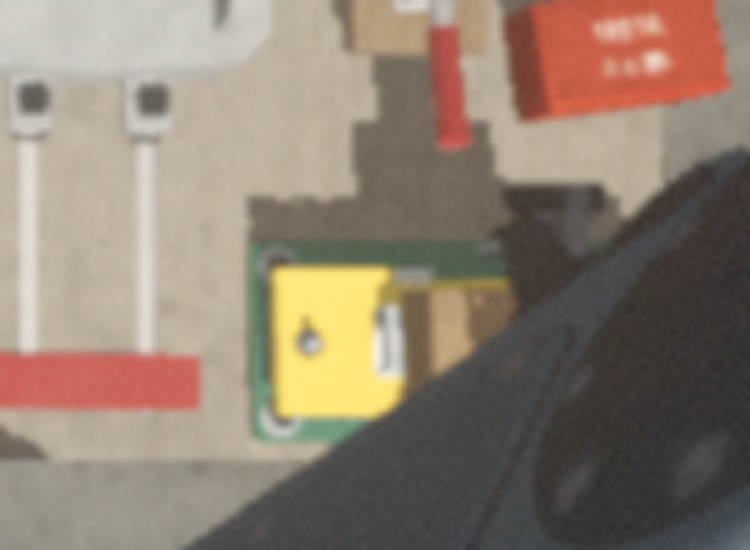

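Arm occludes the block; fixture half visible as before. Closing.

>>> drive_tool(
  motion=[
    [[80,0.09,0,-0.05,-0.04],[45,0.09,0,-0.05,-0.04],[45,0.09,0,-0.05,-0.04],[45,0.09,0,-0.05,-0.04],[45,0.09,0,-0.05,-0.04],[45,0.09,0,-0.05,-0.04],[45,0.09,0,-0.05,-0.04]],
  ],
)

```text
t: 2.55
tcp_pos: [0.4128, -0.1988, 0.0689]
tool_rot: [0.702, 0.712, 0.0, 0.001]
force: [0.9, 0.9, 4.9]
finger_gap: 0.577
gripper_force: 42.2
```

>>> drive_tool(
  motion=[
    [[45,0,0,-0.5,0],[45,0,0,-1.3,0],[45,0,0,-2.3,0],[45,0,0,-3.3,0],[45,0,0,-4.3,0],[45,0.5,0.1,-5.0,0],[45,1.3,0.15,-5.2,0],[45,2.4,0.2,-5.2,0],[45,3.6,0.25,-5.2,0],[45,5.0,0.3,-5.2,0]],
  ],
)

```text
t: 3.55
tcp_pos: [0.419, -0.0476, 0.2243]
tool_rot: [0.702, 0.712, 0.0, 0.001]
force: [0.1, -0.1, -1.6]
finger_gap: 0.576
gripper_force: 41.9
```

```bash
python3 - <<'E'
from h import *
go(.43,.3767,.14,96.6); print(manip.sense()["force"],manip.sense()["finger_gap"])
E
```

```text
at [ 0.419  -0.0476  0.2243] psi 90.76 -> [14.14  0.55  2.8 ] yaw -0.73
[ 0.0642409  -0.05769135 -1.60100215] 0.5762845278991116
```

>>> drive_tool(
  motion=[
    [[45,1.3,0.05,0,0],[45,2.7,0.1,0,-0.1],[45,4.2,0.2,0,-0.2],[45,5.7,0.25,0,-0.3],[45,7.2,0.3,0,-0.4],[45,8.7,0.35,0,-0.5],[45,10.2,0.4,0,-0.6],[45,11.7,0.45,0.6,-0.7],[45,13.1,0.5,1.4,-0.73],[45,14.1,0.55,2.3,-0.73]],
  ],
)

```text
t: 4.55
tcp_pos: [0.4292, 0.3779, 0.155]
tool_rot: [0.664, 0.748, 0.002, 0.0]
force: [0.9, -0.4, -1.1]
finger_gap: 0.578
gripper_force: 41.9
```

>>> drive_tool(
  motion=[
    [[45,0,0,0.5,0],[45,0,0,0.5,0],[45,0,0,0.5,0]],
  ],
)

```text
t: 4.85
tcp_pos: [0.4288, 0.3746, 0.1399]
tool_rot: [0.665, 0.747, -0.0, -0.0]
force: [0.3, -0.6, -0.8]
finger_gap: 0.581
gripper_force: 41.8
```

```bash
python3 - <<'E'
from h import *
go(.43,.3767,.034,96.6)
E
```

```text
at [0.4288 0.3746 0.1399] psi 96.7 -> [0.07 0.05 3.53] yaw 0.01
```

>>> drive_tool(
  motion=[
    [[45,0.07,0.05,0.8,0],[45,0.07,0.05,1.6,0],[45,0.07,0.05,2.4,0],[45,0.07,0.05,3.0,0],[45,0.07,0.05,3.3,0],[45,0.07,0.05,3.4,0],[45,0.07,0.05,3.45,0],[45,0.07,0.05,3.5,0]],
  ],
)

```text
t: 5.65
tcp_pos: [0.4313, 0.3775, 0.0359]
tool_rot: [0.665, 0.747, 0.001, 0.0]
force: [-0.7, -0.6, -1.2]
finger_gap: 0.574
gripper_force: 41.9
```

>>> drive_tool(
  motion=[
    [[45,0,0,0.05,0],[45,0,0,0.1,0],[45,0,0,0.15,0],[45,0,0,0.15,0]],
  ],
)

```text
t: 6.05
tcp_pos: [0.4307, 0.3775, 0.0319]
tool_rot: [0.665, 0.747, 0.001, 0.0]
force: [-1.3, -0.7, 8.1]
finger_gap: 0.577
gripper_force: 43.0
```

Contact with the tray floor (8 N). Release and rise.

>>> drive_tool(
  motion=[
    [[52,0,0,-0.05,0],[60,0,0,-0.05,0],[68,0,0,-0.05,0],[70,0,0,-0.05,0],[70,0,0,-0.6,0],[70,0,0,-1.6,0],[70,0,0,-2.8,0],[75,0,0,-4.0,0],[80,0,0,-5.2,0],[80,0,0,-6.2,0]],
  ],
)

```text
t: 7.05
tcp_pos: [0.4305, 0.3772, 0.2182]
tool_rot: [0.665, 0.747, 0.001, 0.0]
force: [1.2, -0.4, -0.9]
finger_gap: 0.935
gripper_force: 0.0
```

```bash
python3 - <<'E'
from h import *
go(.411,-.1965,.2,90.85)
crop(manip.snapshot("side"),180,180,400,300,3.6,"d2")
E
```

```text
at [0.4305 0.3772 0.2182] psi 96.7 -> [-18.92  -2.88   0.59] yaw 0.73
```

View pics/d2.png

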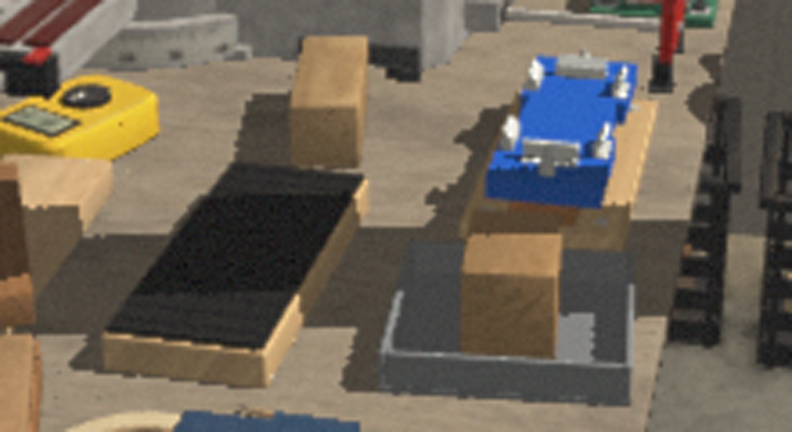

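The short block stands upright in the tray (crop ~(510,295)); the blue plate is still on the stand. Next, go to the blue plate.

>>> drive_tool(
  motion=[
    [[80,-1.1,-0.1,0,0.1],[80,-2.4,-0.2,0.2,0.3],[80,-3.7,-0.35,0.8,0.5],[80,-5.0,-0.5,1.6,0.7],[80,-6.1,-0.65,2.6,0.78],[80,-6.7,-0.7,3.4,0.78],[80,-6.71,-0.7,3.93,0.78],[80,-6.71,-0.7,3.93,0.78],[80,-6.71,-0.7,3.93,0.78]],
  ],
)

```text
t: 8.0
tcp_pos: [0.433, 0.1748, 0.0983]
tool_rot: [0.704, 0.71, -0.0, -0.0]
force: [1.3, -0.2, 0.7]
finger_gap: 0.936
gripper_force: 0.0
```

```bash
python3 - <<'E'
from h import *
go(.433,.1748,.024,90.5)
cv2.imwrite("pics/t3.png",manip.snapshot("top")[:,:,::-1])
E
```

```text
at [0.433  0.1748 0.0983] psi 90.45 -> [-0.   -0.    2.48] yaw -0.01
```

>>> drive_tool(
  motion=[
    [[80,0,0,0.8,0],[80,0,0,1.6,0],[80,0,0,2.1,0],[80,0,0,2.35,0],[80,0,0,2.45,0],[80,0,0,2.45,0]],
  ],
)

```text
t: 8.65
tcp_pos: [0.4335, 0.1751, 0.0254]
tool_rot: [0.704, 0.71, 0.0, 0.0]
force: [0.8, 0.2, 0.4]
finger_gap: 0.937
gripper_force: 0.0
```

>>> drive_tool(
  motion=[
    [[70,0,0,0,0],[55,0,0,0,0],[50,0,0,0,0],[50,0,0,0,0],[50,0,0,0,0],[50,0,0,0,0]],
  ],
  squeeze=70,
)

```text
t: 9.25
tcp_pos: [0.4337, 0.175, 0.0262]
tool_rot: [0.704, 0.71, 0.001, 0.001]
force: [-0.3, 1.2, 7.4]
finger_gap: 0.656
gripper_force: 74.0
```

>>> drive_tool(
  motion=[
    [[50,0,0,-0.2,0],[50,0,0,-0.6,0],[50,0,0,-1.2,0],[50,0,0,-2.0,0],[50,0,0,-2.8,0],[50,0.5,0.4,-3.2,0],[50,1.4,1.2,-3.2,0],[50,2.5,2.2,-3.2,0],[50,3.6,3.2,-3.2,0],[50,4.7,4.2,-3.2,0]],
  ],
)

```text
t: 10.25
tcp_pos: [0.5582, 0.3179, 0.1218]
tool_rot: [0.704, 0.71, -0.0, -0.0]
force: [0.6, -0.3, -2.2]
finger_gap: 0.656
gripper_force: 75.5
```

>>> drive_tool(
  motion=[
    [[50,0.8,0.7,0,0],[50,1.2,1.0,0,0],[50,1.2,1.0,0,0],[50,1.2,1.0,0,0]],
  ],
)

```text
t: 10.65
tcp_pos: [0.5861, 0.3523, 0.1207]
tool_rot: [0.704, 0.71, -0.001, -0.0]
force: [-0.8, -0.6, -1.6]
finger_gap: 0.656
gripper_force: 75.5
```

```bash
python3 - <<'E'
from h import *
go(.5888,.3543,.0275,90.6); print(manip.sense()["ft_torque"],manip.sense()["force"])
E
```

```text
at [0.5861 0.3523 0.1207] psi 90.48 -> [0.07 0.1  3.1 ] yaw -0.01
[ 0.05107424 -0.02462718  0.04111012] [-0.81629486 -0.60826256 -1.63984343]
```

>>> drive_tool(
  motion=[
    [[50,0.07,0.1,0.7,0],[50,0.07,0.1,1.5,0],[50,0.07,0.1,2.2,0],[50,0.07,0.1,2.7,0],[50,0.07,0.1,2.9,0],[50,0.07,0.1,3.0,0],[50,0.07,0.1,3.05,0],[50,0.07,0.1,3.1,0],[50,0.07,0.1,3.15,0],[50,0.07,0.1,3.15,0]],
  ],
)

```text
t: 11.65
tcp_pos: [0.5908, 0.3553, 0.0268]
tool_rot: [0.704, 0.71, 0.0, 0.0]
force: [-0.4, 0.9, -2.0]
finger_gap: 0.653
gripper_force: 75.4
```

>>> drive_tool(
  motion=[
    [[50,0,0,0.05,0],[50,0,0,0.08,0],[50,0,0,0.08,0]],
  ],
)

```text
t: 11.95
tcp_pos: [0.5909, 0.3553, 0.0263]
tool_rot: [0.704, 0.71, 0.0, 0.0]
force: [-2.7, -0.6, 7.0]
finger_gap: 0.658
gripper_force: 76.6
```

>>> drive_tool(
  motion=[
    [[60,0,0,0,0],[70,0,0,0,0],[80,0,0,0,0],[80,0,0,-0.1,0],[80,0,0,-0.6,0],[80,0,0,-1.5,0],[80,0,0,-2.6,0],[80,-0.4,-0.6,-3.8,0],[80,-1.0,-1.6,-5.0,0],[80,-1.7,-2.9,-6.0,0]],
  ],
)

```text
t: 12.95
tcp_pos: [0.5078, 0.305, 0.2053]
tool_rot: [0.704, 0.71, 0.003, 0.001]
force: [0.7, -0.3, 1.1]
finger_gap: 0.933
gripper_force: 0.0
```

>>> drive_tool(
  motion=[
    [[80,-1.0,-1.0,0,0],[80,-2.2,-2.0,0,0],[80,-3.6,-2.7,0,0],[80,-5.0,-3.0,0,0],[80,-6.4,-3.1,0,0],[80,-7.8,-3.1,0,0],[80,-9.2,-3.1,0,0],[80,-10.6,-3.1,0,0],[80,-12.0,-3.1,0,0],[80,-13.4,-3.1,0,0]],
  ],
)

```text
t: 13.95
tcp_pos: [0.417, -0.0998, 0.2031]
tool_rot: [0.704, 0.71, 0.0, 0.001]
force: [0.8, 0.4, -0.3]
finger_gap: 0.934
gripper_force: 0.0
```

```bash
python3 - <<'E'
from h import *
go(.411,-.197,.1,90.85)
crop(manip.snapshot("top"),162,120,328,245,4.8,"d4")
E
```

```text
at [ 0.417  -0.0998  0.2031] psi 90.45 -> [-3.24 -0.23  3.44] yaw -0.05
```

View pics/d4.png

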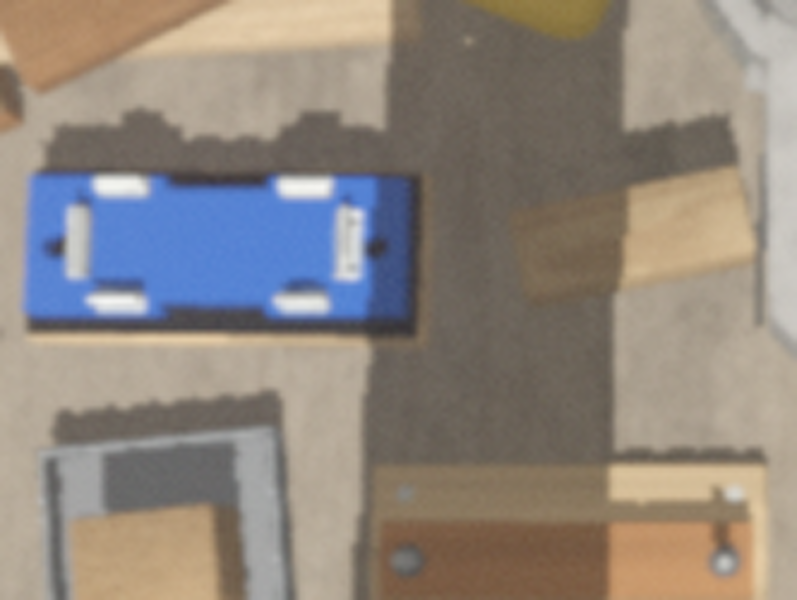

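Blue lies flat on the park (crop centre ~(220,245)); the stand's bare pins are at (407,559),(724,560), and the long block's corners are now clear: (513,213),(738,168),(755,255),(530,300).

>>> drive_tool(
  motion=[
    [[80,-1.2,-0.1,0.3,0],[80,-2.3,-0.2,1.2,-0.05],[80,-3.0,-0.23,2.3,-0.05],[80,-3.24,-0.23,3.2,-0.05],[80,-3.24,-0.23,3.4,-0.05],[80,-3.24,-0.23,3.4,-0.05],[80,-3.24,-0.23,3.4,-0.05]],
  ],
)

```text
t: 14.7
tcp_pos: [0.4112, -0.1947, 0.1011]
tool_rot: [0.701, 0.713, 0.0, 0.001]
force: [0.1, -0.9, -0.2]
finger_gap: 0.937
gripper_force: 0.0
```

```bash
python3 - <<'E'
from fit import *
a=lambda p:up(p,162,120,4.8)
for nm,px,dx,dy,z in [("blue",a([(30,173),(418,175),(415,320),(24,318)]),.07,.19,.041),("long",a([(513,213),(738,168),(756,255),(530,300)]),.045,.12,.045)]:
    p,e=fit(px,dx,dy,z); print(nm,p[:2].round(4),np.degrees(p[2]).round(2),e.ravel())
w=p2w("top",a([(407,559),(724,560)]),.052); d=w[0]-w[1]; print("pins",w.mean(0).round(4),np.linalg.norm(d).round(4),np.degrees(np.arctan2(-d[0],d[1])).round(2))
go(.411,-.197,.0255,90.85)
E
```

```text
blue [0.589  0.3518] 0.75 [ 1.3  0.9 -1.2  0.9 -1.3 -1.   1.2 -0.8]
long [0.5983 0.1433] 12.47 [-0.7  0.2  0.8  0.   0.7 -0.3 -0.8  0. ]
pins [0.4335 0.1731 0.052 ] 0.156 0.6
at [ 0.4112 -0.1947  0.1011] psi 90.91 -> [-0.07 -0.01  2.52] yaw 0.01
```

>>> drive_tool(
  motion=[
    [[80,-0.07,0,0.8,0],[80,-0.07,0,1.6,0],[80,-0.07,0,2.1,0],[80,-0.07,0,2.4,0],[80,-0.07,0,2.5,0],[80,-0.07,0,2.5,0],[80,-0.07,0,2.5,0]],
  ],
)

```text
t: 15.4
tcp_pos: [0.4113, -0.1974, 0.0258]
tool_rot: [0.702, 0.712, 0.0, 0.001]
force: [0.1, 0.8, 0.3]
finger_gap: 0.938
gripper_force: 0.0
```

>>> drive_tool(
  motion=[
    [[70,0,0,0,0],[55,0,0,0,0],[50,0,0,0,0],[50,0,0,0,0],[50,0,0,0,0],[50,0,0,0,0]],
  ],
)

```text
t: 16.0
tcp_pos: [0.4113, -0.1975, 0.0261]
tool_rot: [0.702, 0.712, 0.0, 0.001]
force: [0.0, 0.9, 8.8]
finger_gap: 0.656
gripper_force: 73.7
```

>>> drive_tool(
  motion=[
    [[50,0,0,-0.2,0],[50,0,0,-0.6,0],[50,0,0,-1.2,0],[50,0,0,-2.0,0],[50,0,0,-3.0,0],[50,0,0,-4.1,0],[50,0,0,-5.1,0],[50,0.3,0,-5.8,0],[50,1.1,0.1,-6.0,0],[50,2.1,0.2,-6.0,0]],
  ],
)

```text
t: 17.0
tcp_pos: [0.4162, -0.1344, 0.2062]
tool_rot: [0.703, 0.712, 0.0, 0.002]
force: [0.5, 0.6, -2.9]
finger_gap: 0.655
gripper_force: 76.1
```

>>> drive_tool(
  motion=[
    [[50,1.1,0.1,0,0],[50,2.2,0.2,0,0],[50,3.4,0.3,0,0],[50,4.6,0.4,0,0],[50,5.8,0.5,0,0],[50,7.0,0.6,0,0],[50,8.2,0.65,0,0],[50,9.3,0.7,0.6,0],[50,10.1,0.7,1.5,0],[50,10.3,0.7,2.4,0]],
  ],
)

```text
t: 18.0
tcp_pos: [0.4316, 0.1775, 0.1324]
tool_rot: [0.701, 0.713, 0.0, 0.0]
force: [0.3, -0.3, -4.0]
finger_gap: 0.659
gripper_force: 76.1
```

>>> drive_tool(
  motion=[
    [[50,0,0,0.3,0],[50,0,0,0.3,0],[50,0,0,0.3,0]],
  ],
)

```text
t: 18.3
tcp_pos: [0.4326, 0.1746, 0.1244]
tool_rot: [0.702, 0.712, 0.0, 0.0]
force: [1.4, 0.8, -3.8]
finger_gap: 0.656
gripper_force: 76.1
```

```bash
python3 - <<'E'
from h import *
go(.4335,.1748,.060,90.5);s=manip.sense(); print(s["force"],s["ft_torque"],s["finger_gap"])
cv2.imwrite("pics/s5.png",cv2.resize(manip.snapshot("side")[140:260,250:400,::-1],None,fx=5,fy=5,interpolation=cv2.INTER_CUBIC))
E
```

```text
at [0.4326 0.1746 0.1244] psi 90.81 -> [0.   0.03 2.15] yaw 0.04
[ 1.41432193  0.77138297 -3.84250563] [-0.01540463 -0.024012   -0.00992049] 0.656338359556175
```

View pics/s5.png

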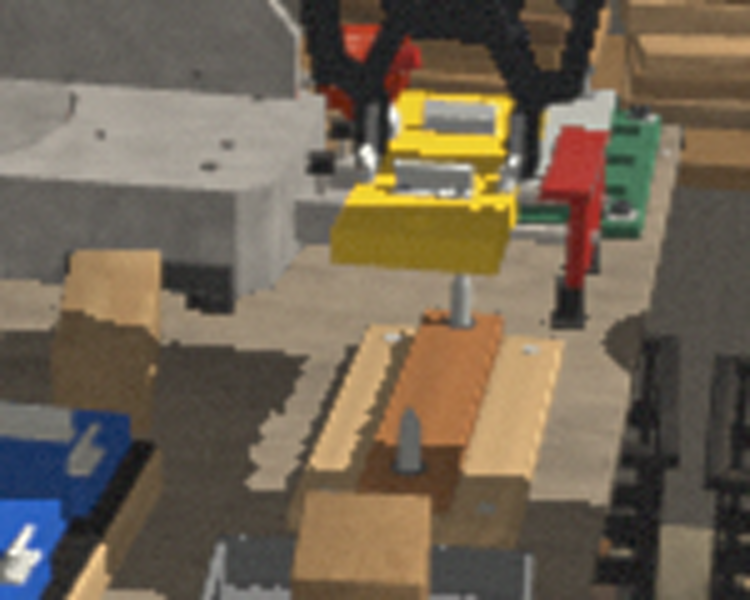

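Yellow is held level in the gripper above the stand; near pin at (410,440), far pin at (462,300). Descending slowly.

>>> drive_tool(
  motion=[
    [[50,0,0.03,0.6,0.04],[50,0,0.03,1.2,0.04],[50,0,0.03,1.7,0.04],[50,0,0.03,2.0,0.04],[50,0,0.03,2.1,0.04],[50,0,0.03,2.1,0.04],[50,0,0.03,2.1,0.04]],
  ],
)

```text
t: 19.05
tcp_pos: [0.4337, 0.1752, 0.0616]
tool_rot: [0.704, 0.71, 0.001, 0.0]
force: [0.3, 0.3, -3.5]
finger_gap: 0.659
gripper_force: 76.1
```

>>> drive_tool(
  motion=[
    [[50,0,0,0.1,0],[50,0,0,0.2,0],[50,0,0,0.3,0],[50,0,0,0.4,0],[50,0,0,0.5,0],[50,0,0,0.5,0]],
  ],
)

```text
t: 19.65
tcp_pos: [0.4331, 0.1752, 0.0455]
tool_rot: [0.704, 0.71, -0.0, -0.0]
force: [1.4, 0.0, -2.7]
finger_gap: 0.656
gripper_force: 76.2
```

Over the pins with no resistance; continue down.

>>> drive_tool(
  motion=[
    [[50,0,0,0.12,0],[50,0,0,0.24,0],[50,0,0,0.36,0],[50,0,0,0.48,0],[50,0,0,0.56,0],[50,0,0,0.62,0],[50,0,0,0.66,0],[50,0,0,0.68,0],[50,0,0,0.68,0]],
  ],
)

```text
t: 20.55
tcp_pos: [0.4334, 0.1753, 0.0261]
tool_rot: [0.704, 0.71, 0.0, 0.0]
force: [-0.4, 1.5, 3.8]
finger_gap: 0.656
gripper_force: 76.9
```

>>> drive_tool(
  motion=[
    [[60,0,0,0,0],[70,0,0,0,0],[80,0,0,0,0],[80,0,0,-0.2,0],[80,0,0,-0.9,0],[80,0,0,-1.9,0],[80,0,0,-2.8,0],[80,0.6,0.5,-3.3,0],[80,1.7,1.5,-3.3,0],[80,2.9,2.6,-3.3,0]],
  ],
)

```text
t: 21.55
tcp_pos: [0.5106, 0.2633, 0.1261]
tool_rot: [0.704, 0.71, 0.0, 0.0]
force: [0.9, -1.6, -0.2]
finger_gap: 0.936
gripper_force: 0.0
```

>>> drive_tool(
  motion=[
    [[80,1.1,1.0,0,0],[80,2.2,2.0,0,0],[80,2.9,2.6,0,0],[80,3.06,2.7,0,0],[80,3.06,2.7,0.6,0],[80,3.06,2.7,0.6,0],[80,3.06,2.7,0.6,0]],
  ],
)

```text
t: 22.25
tcp_pos: [0.589, 0.3544, 0.1061]
tool_rot: [0.704, 0.71, -0.002, -0.001]
force: [0.5, 0.2, -0.3]
finger_gap: 0.939
gripper_force: 0.0
```

```bash
python3 - <<'E'
from h import *
go(.5909,.3553,.0262,90.45)
t=manip.snapshot("top"); cv2.imwrite("pics/t6.png",t[:,:,::-1])
crop(t,225,190,335,270,7,"d6")
E
```

```text
at [0.589  0.3544 0.1061] psi 90.51 -> [0.03 0.07 2.66] yaw 0.01
```

View pics/d6.png

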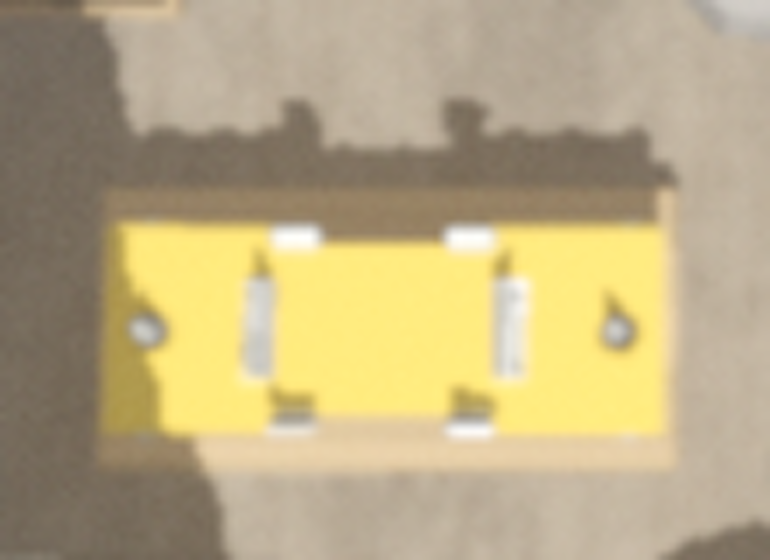

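Yellow sits on the stand with both pins through its holes at (147,329),(617,330). Now grip blue on the park.

>>> drive_tool(
  motion=[
    [[80,0.03,0.06,0.8,0],[80,0.03,0.06,1.6,0],[80,0.03,0.06,2.2,0],[80,0.03,0.06,2.5,0],[80,0.03,0.06,2.6,0],[80,0.03,0.06,2.62,0],[80,0.03,0.06,2.62,0]],
  ],
)

```text
t: 23.0
tcp_pos: [0.5929, 0.3567, 0.0289]
tool_rot: [0.704, 0.71, 0.001, 0.0]
force: [0.4, 0.2, 0.2]
finger_gap: 0.932
gripper_force: 0.0
```

>>> drive_tool(
  motion=[
    [[70,0,0,0,0],[55,0,0,0,0],[50,0,0,0,0],[50,0,0,0,0],[50,0,0,0,0],[50,0,0,0,0]],
  ],
)

```text
t: 23.6
tcp_pos: [0.5928, 0.3568, 0.0295]
tool_rot: [0.704, 0.71, 0.001, 0.0]
force: [-1.4, -0.7, 5.8]
finger_gap: 0.651
gripper_force: 75.1
```

Grip is 3 mm shallower than before; regrip at the same depth.

>>> drive_tool(
  motion=[
    [[60,0,0,0,0],[66,-0.05,0,0,0],[66,-0.05,0,0.1,0],[66,-0.05,0,0.1,0],[50,-0.05,0,0.1,0],[50,-0.05,0,0.1,0],[50,-0.05,0,0.1,0],[50,-0.05,0,0.1,0]],
  ],
)

```text
t: 24.4
tcp_pos: [0.5924, 0.355, 0.0251]
tool_rot: [0.704, 0.71, 0.0, 0.0]
force: [-0.1, -0.4, 2.5]
finger_gap: 0.657
gripper_force: 76.8
```

>>> drive_tool(
  motion=[
    [[50,0,0,-0.2,0],[50,0,0,-0.6,0],[50,0,0,-1.3,0],[50,0,0,-2.2,0],[50,0,0,-3.2,0],[50,0,-0.3,-4.2,0],[50,-0.3,-0.9,-5.2,0],[50,-0.7,-1.7,-6.0,0],[50,-1.3,-2.6,-6.2,0],[50,-2.0,-3.6,-6.2,0]],
  ],
)

```text
t: 25.4
tcp_pos: [0.485, 0.294, 0.2134]
tool_rot: [0.704, 0.711, 0.002, 0.001]
force: [0.0, 1.0, -2.4]
finger_gap: 0.656
gripper_force: 76.5
```

>>> drive_tool(
  motion=[
    [[50,-1.0,-0.9,0,0],[50,-2.1,-1.6,0,0],[50,-3.3,-2.1,0,0],[50,-4.6,-2.3,0,0],[50,-5.9,-2.4,0,0],[50,-7.2,-2.4,0,0],[50,-8.5,-2.4,0,0],[50,-9.8,-2.4,0,0],[50,-11.1,-2.4,0,0],[50,-12.4,-2.4,0,0]],
  ],
)

```text
t: 26.4
tcp_pos: [0.416, -0.0803, 0.2117]
tool_rot: [0.704, 0.71, 0.0, 0.001]
force: [0.7, -0.1, -1.2]
finger_gap: 0.659
gripper_force: 76.4
```

```bash
python3 - <<'E'
from h import *
go(.411,-.1975,.1,90.8)
E
```

```text
at [ 0.416  -0.0803  0.2117] psi 90.53 -> [-3.9  -0.21  3.73] yaw -0.03
```

>>> drive_tool(
  motion=[
    [[50,-1.1,-0.1,0,0],[50,-2.2,-0.15,0,0],[50,-3.1,-0.2,0.5,-0.03],[50,-3.7,-0.2,1.3,-0.03],[50,-3.85,-0.2,2.2,-0.03],[50,-3.85,-0.2,2.8,-0.03],[50,-3.85,-0.2,2.9,-0.03],[50,-3.85,-0.2,2.9,-0.03],[50,-3.85,-0.2,2.9,-0.03]],
  ],
)

```text
t: 27.3
tcp_pos: [0.412, -0.1946, 0.125]
tool_rot: [0.702, 0.712, 0.0, 0.001]
force: [0.3, 0.7, -2.6]
finger_gap: 0.658
gripper_force: 76.4
```

```bash
python3 - <<'E'
from h import *
go(.411,-.1975,.06,90.8)
crop(manip.snapshot("side"),330,140,400,195,10,"s7")
E
```

```text
at [ 0.412  -0.1946  0.125 ] psi 90.8 -> [-0.09 -0.04  2.17] yaw 0.0
```

View pics/s7.png

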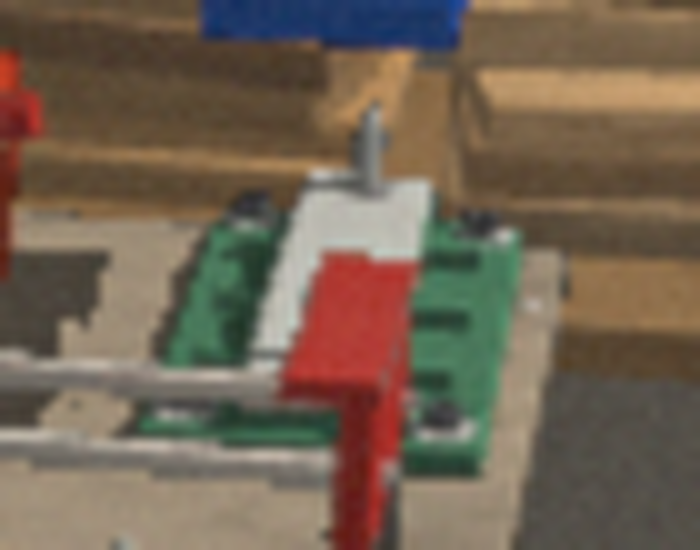

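Blue is held level over the empty fixture; far pin at (370,150). Descend.

>>> drive_tool(
  motion=[
    [[50,-0.09,-0.03,0.6,0],[50,-0.09,-0.03,1.2,0],[50,-0.09,-0.03,1.7,0],[50,-0.09,-0.03,2.0,0],[50,-0.09,-0.03,2.1,0],[50,-0.09,-0.03,2.1,0],[50,-0.09,-0.03,2.1,0]],
  ],
)

```text
t: 28.05
tcp_pos: [0.411, -0.1973, 0.0616]
tool_rot: [0.702, 0.712, 0.0, 0.001]
force: [-0.5, -0.0, -2.5]
finger_gap: 0.657
gripper_force: 76.4
```

>>> drive_tool(
  motion=[
    [[50,0,0,0.1,0],[50,0,0,0.2,0],[50,0,0,0.3,0],[50,0,0,0.4,0],[50,0,0,0.5,0],[50,0,0,0.5,0]],
  ],
)

```text
t: 28.65
tcp_pos: [0.411, -0.1976, 0.0456]
tool_rot: [0.702, 0.712, 0.0, 0.001]
force: [0.7, -2.3, -2.8]
finger_gap: 0.658
gripper_force: 76.5
```

>>> drive_tool(
  motion=[
    [[50,0,0,0.12,0],[50,0,0,0.24,0],[50,0,0,0.36,0],[50,0,0,0.48,0],[50,0,0,0.56,0],[50,0,0,0.62,0],[50,0,0,0.67,0],[50,0,0,0.71,0],[50,0,0,0.71,0]],
  ],
)

```text
t: 29.55
tcp_pos: [0.4117, -0.1983, 0.025]
tool_rot: [0.702, 0.712, 0.0, 0.002]
force: [2.2, -5.0, 3.5]
finger_gap: 0.655
gripper_force: 77.1
```

>>> drive_tool(
  motion=[
    [[60,0,0,0,0],[70,0,0,0,0],[80,0,0,0,0],[80,0,0,-0.2,0],[80,0,0,-0.9,0],[80,0,0,-2.0,0],[80,0,0,-3.3,0],[80,0,0,-4.6,0],[80,0.4,0,-5.7,0],[80,1.3,0,-6.2,0]],
  ],
)

```text
t: 30.55
tcp_pos: [0.4114, -0.1595, 0.2139]
tool_rot: [0.703, 0.711, 0.0, 0.003]
force: [-0.1, 0.4, 0.2]
finger_gap: 0.94
gripper_force: 0.0
```

```bash
python3 - <<'E'
from h import *
t=manip.snapshot("top"); cv2.imwrite("pics/t8.png",t[:,:,::-1]);
t=manip.snapshot("side"); cv2.imwrite("pics/s8.png",t[:,:,::-1]);crop(t,330,140,400,195,10,"s8c")
go(.5983,.1433,.1,102.4)
E
```

```text
at [ 0.4093 -0.1555  0.2128] psi 90.9 -> [9.86 6.45 3.77] yaw -1.44
```

View pics/s8c.png

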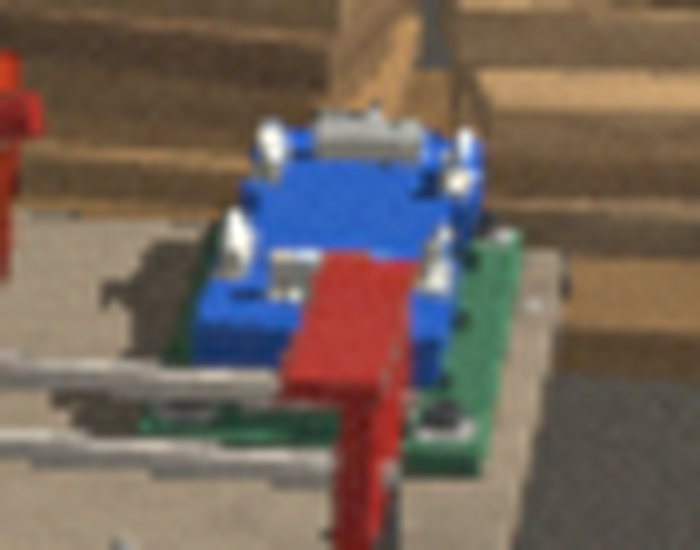

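Blue lies level on the fixture (plate at crop (340,240)). On to the long block.

>>> drive_tool(
  motion=[
    [[80,1.3,0,0,-0.1],[80,2.7,0,0,-0.3],[80,4.1,0,0,-0.5],[80,5.5,0,0,-0.7],[80,6.9,0,0,-0.9],[80,8.3,0.4,0,-1.1],[80,9.4,1.2,0,-1.3],[80,9.86,2.4,0,-1.44],[80,9.86,3.7,0,-1.44],[80,9.86,5.0,0.2,-1.44]],
  ],
)

```text
t: 31.65
tcp_pos: [0.5568, 0.1406, 0.2042]
tool_rot: [0.626, 0.779, -0.0, -0.0]
force: [-0.1, -0.4, 0.7]
finger_gap: 0.938
gripper_force: 0.0
```

>>> drive_tool(
  motion=[
    [[80,0.1,0.6,0.5,0],[80,0.29,1.2,1.3,0],[80,0.29,1.42,2.3,0],[80,0.29,1.42,3.0,0],[80,0.29,1.42,3.2,0],[80,0.29,1.42,3.2,0],[80,0.29,1.42,3.2,0]],
  ],
)

```text
t: 32.35
tcp_pos: [0.596, 0.1572, 0.1092]
tool_rot: [0.627, 0.779, 0.0, 0.0]
force: [0.2, 0.7, 0.7]
finger_gap: 0.934
gripper_force: 0.0
```

```bash
python3 - <<'E'
from h import *
go(.5983,.1433,.018,102.4)
t=manip.snapshot("side"); crop(t,230,100,350,240,5,"s9")
E
```

```text
at [0.596  0.1572 0.1092] psi 102.29 -> [-0.47 -0.03  3.04] yaw -0.01
```

View pics/s9.png

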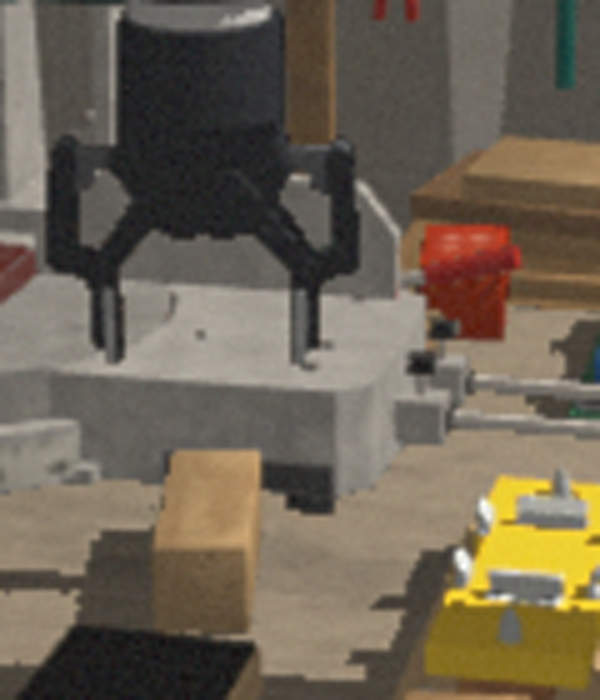

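Gripper is over the block ((208,500) in the crop), well clear of the saw base; yellow looks home on the stand.

>>> drive_tool(
  motion=[
    [[80,-0.3,0,0.1,0],[80,-0.47,-0.03,0.6,0],[80,-0.47,-0.03,1.4,0],[80,-0.47,-0.03,2.2,0],[80,-0.47,-0.03,2.7,0],[80,-0.47,-0.03,2.95,0],[80,-0.47,-0.03,3.02,0],[80,-0.47,-0.03,3.02,0]],
  ],
)

```text
t: 33.2
tcp_pos: [0.5984, 0.1434, 0.0185]
tool_rot: [0.627, 0.779, 0.0, 0.0]
force: [0.6, -0.3, 0.6]
finger_gap: 0.932
gripper_force: 0.0
```

>>> drive_tool(
  motion=[
    [[70,0,0,0,0],[55,0,0,0,0],[40,0,0,0,0],[40,0,0,0,0],[40,0,0,0,0],[40,0,0,0,0],[40,0,0,0,0]],
  ],
  squeeze=45,
)

```text
t: 33.9
tcp_pos: [0.5991, 0.1435, 0.0192]
tool_rot: [0.627, 0.779, 0.001, 0.001]
force: [0.8, 0.1, 6.4]
finger_gap: 0.523
gripper_force: 48.4
```

```bash
python3 - <<'E'
from h import *
go(.5983,.1433,.018,102.4)
cv2.imwrite("pics/t10.png",manip.snapshot("top")[:,:,::-1])
E
```

```text
at [0.5991 0.1435 0.0192] psi 102.3 -> [-0.   -0.03  0.04] yaw -0.01
```

>>> drive_tool(
  motion=[
    [[40,0,0,-0.3,0],[40,0,0,-0.9,0],[40,0,0,-1.8,0],[40,0,0,-2.9,0],[40,0,0,-4.0,0],[40,0.1,-0.4,-5.1,0.2],[40,0.3,-1.3,-6.0,0.5],[40,0.5,-2.4,-6.5,0.8],[40,0.8,-3.6,-6.5,1.1],[40,1.1,-4.8,-6.5,1.44]],
  ],
)

```text
t: 34.95
tcp_pos: [0.4481, 0.1448, 0.2136]
tool_rot: [0.703, 0.711, -0.0, -0.0]
force: [-0.1, -0.2, -2.0]
finger_gap: 0.518
gripper_force: 47.6
```

```bash
python3 - <<'E'
from h import *
go(.4112,-.03,.214,90.8)
E
```

```text
at [0.4481 0.1448 0.2136] psi 90.66 -> [-5.81 -1.3  -0.01] yaw -0.02
```

>>> drive_tool(
  motion=[
    [[40,-0.9,-0.5,0,0],[40,-2.0,-0.9,0,0],[40,-3.3,-1.2,0,0],[40,-4.7,-1.35,0,0],[40,-6.1,-1.4,0,0],[40,-7.5,-1.4,0,0],[40,-8.9,-1.35,0,0],[40,-10.2,-1.35,0,-0.02],[40,-11.1,-1.35,0.6,-0.02],[40,-11.4,-1.35,1.6,-0.02]],
  ],
)

```text
t: 35.95
tcp_pos: [0.4159, -0.2018, 0.1661]
tool_rot: [0.702, 0.712, 0.0, 0.004]
force: [0.3, -0.1, -2.0]
finger_gap: 0.516
gripper_force: 47.7
```

>>> drive_tool(
  motion=[
    [[40,0,0,0.8,0],[40,0,0,1.4,0],[40,0,0,1.5,0],[40,0,0,1.5,0],[40,0,0,1.5,0]],
  ],
)

```text
t: 36.45
tcp_pos: [0.4146, -0.1977, 0.1208]
tool_rot: [0.701, 0.713, 0.0, 0.001]
force: [0.0, 0.5, -0.8]
finger_gap: 0.523
gripper_force: 47.5
```

```bash
python3 - <<'E'
from h import *
go(.4114,-.1975,.08,90.85)
t=manip.snapshot("top"); s=manip.snapshot("side")
def z(i,x0,y0,x1,y1,f): return cv2.resize(i[y0:y1,x0:x1,::-1],None,fx=f,fy=f,interpolation=cv2.INTER_CUBIC)
A=z(t,385,200,485,280,5); B=z(s,335,125,395,205,5)
cv2.imwrite("pics/m11.png",np.hstack([A,B]))
E
```

```text
at [ 0.4146 -0.1977  0.1208] psi 90.96 -> [ 0.01 -0.11  1.36] yaw 0.01
```

View pics/m11.png

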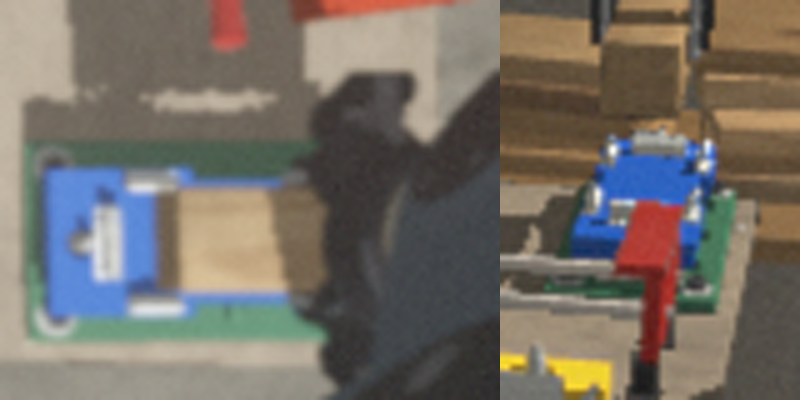

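Block is held level over the blue nest; its near top edge is at A-crop x≈177, the lower edge at ≈159.

```bash
python3 - <<'E'
from fit import *
e=up([(177,241),(159,241)],385,200,5)
print(p2w("top",e[0],.1466)[0].round(4),p2w("top",e[1],.1016)[0].round(4),"expected y",-.1977+.06)
c=up([(180,190),(174,292)],385,200,5); print(p2w("top",c,.1466).round(4))
pl=up([(48,169),(48,318)],385,200,5); print("plate +y edge",p2w("top",pl,.041).round(4), "pin", p2w("top",up([(80,244)],385,200,5),.045).round(4))
E
```

```text
[ 0.4118 -0.1355  0.1466] [ 0.4111 -0.1395  0.1016] expected y -0.1377
[[ 0.4335 -0.1371  0.1466]
 [ 0.3903 -0.134   0.1466]]
plate +y edge [[ 0.444  -0.1018  0.041 ]
 [ 0.3729 -0.1013  0.041 ]] pin [[ 0.4083 -0.1161  0.045 ]]
```

>>> drive_tool(
  motion=[
    [[40,0.02,-0.11,0.3,0],[40,0.02,-0.11,0.7,0],[40,0.02,-0.11,1.0,0],[40,0.02,-0.11,1.2,0],[40,0.02,-0.11,1.2,0],[40,0.02,-0.11,1.2,0]],
  ],
)

```text
t: 37.15
tcp_pos: [0.411, -0.197, 0.0839]
tool_rot: [0.701, 0.713, -0.0, -0.0]
force: [-0.8, -0.6, -1.6]
finger_gap: 0.519
gripper_force: 47.5
```

```bash
python3 - <<'E'
from h import *
go(.4112,-.197,.0602,90.85)
E
```

```text
at [ 0.411  -0.197   0.0839] psi 90.94 -> [0.   0.01 0.79] yaw 0.01
```

>>> drive_tool(
  motion=[
    [[40,0,0,0.1,0],[40,0,0,0.2,0],[40,0,0,0.3,0],[40,0,0,0.4,0],[40,0,0,0.5,0],[40,0,0,0.6,0],[40,0,0,0.7,0],[40,0,0,0.76,0],[40,0,0,0.79,0],[40,0,0,0.79,0]],
  ],
)

```text
t: 38.15
tcp_pos: [0.4109, -0.197, 0.0603]
tool_rot: [0.701, 0.713, -0.0, 0.0]
force: [0.6, -0.1, -1.0]
finger_gap: 0.52
gripper_force: 47.6
```

>>> drive_tool(
  motion=[
    [[40,0,0,0.03,0],[40,0,0,0.06,0],[40,0,0,0.06,0]],
  ],
)

```text
t: 38.45
tcp_pos: [0.411, -0.1971, 0.0602]
tool_rot: [0.701, 0.713, 0.0, 0.001]
force: [-3.2, 1.4, 15.5]
finger_gap: 0.517
gripper_force: 49.6
```

Seated firmly. Release, rise and step aside.

>>> drive_tool(
  motion=[
    [[48,0,0,-0.03,0],[56,0,0,-0.03,0],[64,0,0,-0.03,0],[66,0,0,-0.05,0],[66,0,0,-0.5,0],[66,0,0,-1.3,0],[70,0,0,-2.4,0],[70,0,0,-3.5,0],[70,0,0,-4.6,0],[70,0,0,-5.2,0]],
  ],
)

```text
t: 39.45
tcp_pos: [0.4117, -0.1975, 0.2168]
tool_rot: [0.701, 0.713, 0.0, 0.002]
force: [0.3, -0.4, -0.2]
finger_gap: 0.817
gripper_force: 0.0
```

>>> drive_tool(
  motion=[
    [[70,1.0,0,-0.2,0],[70,2.3,0,-0.2,0],[70,3.7,0,-0.2,0],[70,5.0,0,-0.2,0],[70,6.0,0,-0.2,0],[70,6.3,0,-0.2,0],[70,6.3,0,-0.2,0]],
  ],
)

```text
t: 40.15
tcp_pos: [0.4076, -0.0072, 0.2204]
tool_rot: [0.7, 0.714, -0.0, -0.0]
force: [0.6, -0.3, -0.2]
finger_gap: 0.821
gripper_force: 0.0
```

```bash
python3 - <<'E'
from h import *
t=manip.snapshot("top"); s=manip.snapshot("side")
def z(i,x0,y0,x1,y1,f): return cv2.resize(i[y0:y1,x0:x1,::-1],None,fx=f,fy=f,interpolation=cv2.INTER_CUBIC)
A=z(t,385,200,485,280,5); B=z(s,335,140,395,220,5)
C=cv2.resize(s[140:290,240:400,::-1],(0,0),fx=0.01,fy=.01) if 0 else None
cv2.imwrite("pics/m12.png",np.hstack([A,B]))
cv2.imwrite("pics/m13.png",z(s,200,150,400,300,4))
E
```

```text
(no output)
```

View pics/m12.png

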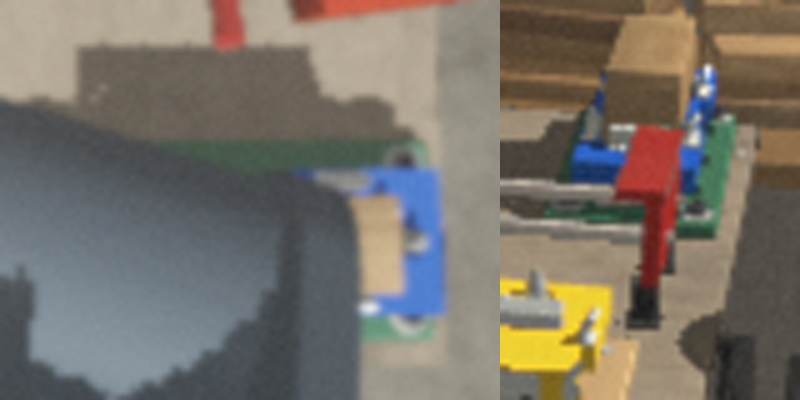

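View pics/m13.png

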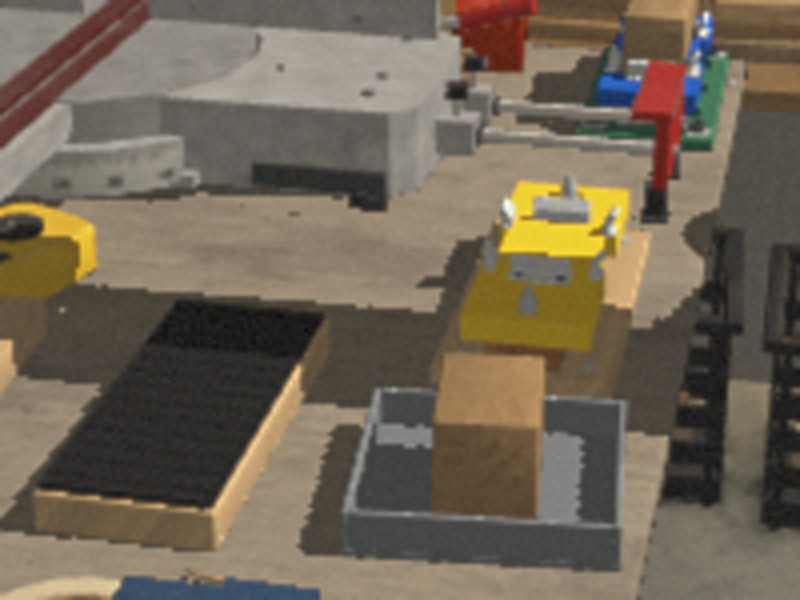

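The long block sits in the blue nest on the fixture, yellow is home on the stand with both pins through, and the short block stands upright in the tray.

```bash
python3 -c "
from station import manip
print(manip.sign_off())"
```

```text
the job is handed in; nothing more can be done
None
```

The changeover is complete and handed in at about 40 s: the short block is upright in the tray, yellow is home on the stand, blue is home on the fixture, and the long block lies flat in the blue nest; the hand-in gave no verdict.

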